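# Load a heel lift into the drilling jig under its spring clip

### The arm

A 7-joint arm with a two-finger parallel gripper is mounted at the origin on a cart in front of the work surface, level with it; the furniture and walls round the work are solid. World frame = base frame: x ahead of the robot, y to its left, z up, the work surface at z = 0. Lengths are in mm, angles in rad, forces in N, time in s.
With the tool pointing down it reaches from about 400 to 850 mm from the base axis. Payload 10.4 kg.
Tool frame: the origin (TCP) lies on the centre line of the jaws, within the pads' length; the fingertips stand 11 mm ahead of it and the grasp point (between the pads) lies 8 mm behind it (arm.tip_extent is the distance from the TCP to the fingertips, in mm); z points along the fingers, y is the direction in which the jaws open and shut (so a half turn about z gives the same grasp; the last joint's range is limited). The gripper opens to 85 mm and grips with 20 to 120 N. Pads are 22 mm wide; open, the fingers measure 114 mm over their backs; the gripper's body (76 mm by 85 mm) begins 54 mm behind the grasp point. The pads swing forward as they close: fully open they stand 13 mm farther back than shut.
Start: joints at [1.163, 0.332, -0.065, 1.46, 0.022, 1.35, -0.088], TCP at [234.631, -579.309, 242.338] pointing down, gripper open.
Joint ranges: [-2.6, 2.6], [-0.5, 2.12], [-1.47, 1.34], [0.16, 2.42], [-1.27, 4.41], [0.06, 2.06], [-2.6, 2.6]. Speed limits (rad/s): [2.22, 2.22, 2.79, 2.79, 3.14, 3.14, 3.14].

### API

Orientations are given as a unit quaternion [x, y, z, w].
In Python, from cell import monitor, vision, arm, nets gives the robot as it stands.
- The arm moves only by the tool step_arm, never from a script. Its arguments are lists of equal length, an entry for each row: "offset": the shift along the tool's x, y, z in mm, a list of three; "twist": the turn about the tool's z in rad. In form: {"offset": [[dx, dy, dz], ...], "twist": [twist, ...]}. A call has 1 to 12 rows; each row shifts and turns the commanded pose from where the row before left it, along the tool's axes as they then stand; what a row does not reach is not made up. A row lasts 1/12 s, in which the tool goes at most 41.7 mm and 7.16 degrees, less where a joint would pass 70% of its speed; a pose out of reach is approached as far as the arm can. A call is refused whole if a number of a shift passes 41.7 or a number of a turn 0.125, either way. A call with a gripper value outside its range is refused whole. "fingers" is the opening, from 0 (shut) to 1 (fully open), set as the call begins (left out, the last holds). The fingers move at their own pace and stop on an object; "grip_force" is the grip in N (left out, the last holds). Time passes only in rows, so rows that do not move let the fingers close. It gives the time, the measured TCP pose, the force and the opening at its end, in the units of the state.
- monitor.sense(): the state, without advancing time (a new reading comes with each control period).
- vision.get_image(name): name is "side" or "top"; returns a dict with "image" (384x512x3 uint8, red, green, blue), "mtx" (3x3 intrinsics, pixels), "R" (3x3) and "t" (3): a world point X has camera coordinates R X + t. Camera axes: x right, y down, z forward; pixel columns grow to the right and rows downward; lengths in mm; the calibration is good to about 2 mm. A picture is of the moment at which its call begins. There is no depth.
- arm.hand_in(): hands the job in, once; it reports no verdict.
Trained networks look in the newest picture that a camera, given by its name, has taken for a name from the list of things; names that differ only in an ending like _2 or _b are one class to them, and where a whole thing is asked for, a point or a joint stands for the part that bears it (a point fixed in the world has none). Each returns a list of dicts, best first, with "conf" (0 to 1); they miss things now and then, are a little off and sometimes report something else, mostly with a low value. They report only what shows in the picture. A call takes as long as a camera call. They do not tell look-alikes from the thing itself.
- nets.silhouettes(camera, name): "mask" (384x512 bool, what is visible of it) and "rect" ([left, top, right, bottom] in pixels, round what is visible of it).
The state is a dict: "time": time; "q": joint angles; "joint_vel": joint speeds; "effort": joint torques, N m; "ee_pos": TCP position; "orientation": TCP orientation; "contact_force": force on the tool from outside, world axes, zero at the start; "moment": the same for the moment, N m; "opening": finger opening in mm.
Only numpy, scipy, OpenCV 4.12 (cv2) and the standard library are available. Lean on these libraries where they do the work, as an engineer would, in place of code of your own. Each camera call takes 0.05 s, during which the arm holds its last target.

### The job

Load the heel lift into the drilling jig with the fingertips alone. Press the spring clip's long tab down with one fingertip so that its jaw opens, and while you hold it down push the flat heel lift with the other fingertip along the channel, under the jaw, until its round end is fully home against the two dowel pins; then let the clip spring shut on it and move the hand clear. Do not pick up the heel lift, and leave the other things on the table alone.

Things in the scene. Friction and masses are not known exactly. Their poses are not given: they have to be found in the camera images.
- heel_lift: heel lift to load: flat D of stiff brown leatherboard, 56 wide, 64 long, 10 mm thick, 20 to 45 g, lying in the jig's channel short of the jaw. Origin: middle of its underside; x points to the round end (tip 32 mm ahead; half circle of radius 28 about a point 4 mm ahead), the straight rear edge, which is to be pushed, is 32 mm behind; z up. Only touched, never lifted
- jig: drilling jig, screwed down; place and heading vary. Plywood base 190 mm (x, -104 to 86) by 136 mm (y, -48 to 88), 8 mm thick. Origin on the table under the channel's centre line; x: push direction, y: left, to the clip, z up. Aluminium bed, top 20 mm above the table, x -98 to 82, y -43 to 35. Steel rails on it, 6 mm high, 59 mm apart, x -95 to 47, guide the lift
- seat (a point): where the heel lift's origin is when home against the pins: on the bed's top, on the channel's centre line, 26 mm ahead of the jig's origin. Axes as the jig's: x push direction, y to the left (clip side), z up
- pins (a point): midway between the two steel dowel pins that stop the round end, at bed level: pins 8 mm thick, 11 mm high, 18 mm either side of the centre line, 30 mm ahead of the seat. Above them a dark drill-bush plate crosses the bed, from 10 mm ahead of the seat onward, its underside 14 mm and its bushes' tops 23 mm above the bed
- clip (a joint): hinge angle, rad, of the dark spring-steel clip: 0 at rest (shut), grows as its tab is pressed down, 0.6 at the stop; springs back when let go. At 0 the jaw blocks the lift; above 0.25 the lift passes (about 1 mm of air; 0.4 to 0.5 is comfortable); shut on a lift it reads about 0.18. About 4 N near the tab's outer edge start it and 6 to 8 N hold it at 0.45; the jaw holds the lift with about 7 N
- clip_hinge (a point): middle of the clip's hinge line, fixed to the jig: parallel to the push direction, 39 mm to the left of the channel's centre line, 1 mm below the bed's top. Tab to the left of it, jaw to the right. Axes as the jig's
- clip_tab (a point): on top of the clip's tab, midway along it, 26 mm out from the hinge; moves with it. Flat plate, 96 mm along the push direction (74 mm behind the seat to 22 ahead), reaching 37 mm out from the hinge. At rest it rises outward at 0.62 rad, outer edge 21 mm above the bed; at joint 0.45 it rises at 0.17 rad, outer part 3 to 6 mm above the bed, level with the lift's edge. A fingertip may slide along it
- clip_jaw (a point): middle of the lower edge of the clip's jaw, a flange 14 mm long along the push direction (10 mm behind the seat to 4 ahead), 2.5 mm thick, over the channel 20 mm left of its centre line. At rest its edge is 6.5 mm above the bed; it rises as the tab is pressed. Its bracket, 24 mm along, climbs from the hinge to 15 mm above the bed, so a fingertip on the tab beside it must stay 8 mm or more outside the hinge line
- drilled_lift: a second heel lift of the same size and shape, already drilled with three small holes, lying on the table to the right of the jig; a bystander. Origin at the middle of its underside
- die_heel: steel heel-shaped cutting die, an open band 74 x 64 mm and 31 mm high, on the table to the right of the jig; a bystander
- chalk: stick of tailor's chalk, 11 x 50 x 11 mm, on the table beyond the jig; a bystander
- eyelet_punch: eyelet setting punch, a round steel and black rod 112 mm long and 18 mm thick, on the table to the left of the jig; a bystander
- tape_2: roll of black tape, 62 mm across, 19 mm high, at the left of the table; a bystander
- mallet: nylon mallet, 257 mm long, on the table to the right, in front of the press; a bystander
- sand_block: cork sanding block, 60 x 90 x 30 mm, at the left of the table; a bystander
Things that resemble listed ones, but are neither listed nor needed, are in the scene too. What is shaped like the heel_lift but orange is not meant.

How it is judged (in metres and radians):
On the way, in this order (a step that is already met when the one before it is completed fails the run):
1. a finger holds the clip's tab down, the jaw open, with the heel lift still short of the jaw (value of joint clip above 0.23 rad and contact force between the fingers and clip above 0.5 N and x of heel_lift in the frame of seat below -0.03 m), for 0.2 s.
2. the heel lift is home against the pins while a finger still holds the clip open (value of joint clip above 0.215 rad and contact force between the fingers and clip above 0.5 N and x of heel_lift in the frame of seat between -0.0025 and 0.0025 m and y of heel_lift in the frame of seat between -0.004 and 0.004 m and z of heel_lift in the frame of seat below 0.003 m and angle between the x axis of heel_lift and the x axis of seat, either way round below 0.14 rad), for 0.1 s.
At the end, for the whole second after the job is handed in: the heel lift lies flat on the jig's bed, its origin within 2.5 mm of the seat along the channel and 4 mm across, turned less than 0.14 rad, at rest; the clip has sprung shut on it (joint between 0.12 and 0.27, jaw pressing the lift with more than 2 N) (x of heel_lift in the frame of seat between -0.0025 and 0.0025 m and y of heel_lift in the frame of seat between -0.004 and 0.004 m and z of heel_lift in the frame of seat below 0.003 m and angle between the x axis of heel_lift and the x axis of seat, either way round below 0.14 rad and value of joint clip between 0.12 and 0.27 rad and contact force between clip and heel_lift above 2 N and linear speed of heel_lift below 0.02 m/s); the robot touches nothing.
It fails at once if the heel lift is lifted off the bed or tipped (z of heel_lift in the frame of seat above 0.006 m or z of heel_lift in the frame of seat below -0.004 m or angle between heel_lift's own z axis and vertical above 0.2 rad).
It fails at once if another thing on the table is moved by more than 20 mm (distance of any of drilled_lift, die_heel, chalk, eyelet_punch, tape_2, mallet, sand_block from where it was at the start of the episode above 0.02 m).
It also fails if it takes over 32 s, if anything falls off the work surface, if the arm or the gripper's body presses on something with over 40 N, if the wrist force passes 120 N, or if a joint passes its speed limit or range.

## Working session

There is one attempt and no reset: what is moved stays moved. The work goes in short steps, Python scripts to look and compute and a tool call to move; the robot and the scene stay as the last step left them, time stands still between calls to the robot, and variables do not carry over. Pictures are saved under pics/ and viewed, and the job is handed in when it is done.

Besides the shell and the picture viewer there is one more tool, called after "Call:" as a command line: name --pt "numbers of a row" for each row, then --argument value for the rest. step_arm: Moves the arm, as the interface text tells. Its arguments: {"type":"object","properties":{"offset":{"type":"array","items":{"type":"array","items":{"type":"number"}}},"twist":{"type":"array","items":{"type":"number"}},"fingers":{"type":"number"},"grip_force":{"type":"number"}},"required":["offset","twist"]}

```bash
ls; mkdir -p pics; python3 - <<'E'
from cell import monitor, vision, arm, nets
import cv2
print(monitor.sense(), arm.tip_extent)
for n in ["side","top"]:
    d=vision.get_image(n); cv2.imwrite(f"pics/{n}0.png",cv2.resize(d["image"][:,:,::-1],(800,600),interpolation=cv2.INTER_CUBIC))
    cv2.imwrite(f"pics/raw_{n}0.png",d["image"][:,:,::-1])
    print(n,d["mtx"],d["R"],d["t"])
    for k in ["heel_lift","jig","clip"]:
        for r in nets.silhouettes(n,k): print(n,k,r["conf"],r["rect"],r["mask"].sum())
E
```

```text
pics
{'time': 0.0, 'q': array([ 1.16339382,  0.33287473, -0.06471651,  1.4609089 ,  0.02161923,
        1.34989203, -0.08852258]), 'joint_vel': array([-3.98665983e-04, -3.35980272e-04,  2.73770414e-04,  7.39658997e-05,
       -1.41826243e-04,  2.00756150e-03,  7.38481835e-04]), 'effort': array([ 5.42722937e-04, -6.25466394e+01,  4.93270636e-02, -3.91605949e+01,
        1.61902659e-02,  1.01492781e-02,  6.07853352e-06]), 'ee_pos': array([ 234.48116018, -578.97720228,  241.52965997]), 'orientation': array([ 9.81545992e-01,  1.91224961e-01, -1.69801728e-04, -6.72216008e-04]), 'contact_force': array([0.68685604, 0.01484686, 0.19917342]), 'moment': array([-0.00304847,  0.01328759,  0.03599521]), 'opening': 85.5700278225932} 11.0
side [[384.50043557   0.         256.35151023]
 [  0.         384.50043557 191.998969  ]
 [  0.           0.           1.        ]] [[-0.89996986 -0.43595049 -0.00119013]
 [-0.28818703  0.59697308 -0.74871315]
 [ 0.32711234 -0.67347629 -0.66289306]] [ 506.60512994  183.22735713 1003.76121198]
side heel_lift 0.73 [253.4, 219.2, 276.6, 237.4] 346
side heel_lift 0.61 [234.2, 171.6, 254.9, 186.4] 228
side clip 0.53 [234.9, 225.9, 266.5, 245.6] 203
side clip 0.33 [299.0, 129.5, 349.1, 168.9] 529
top [[359.35823753   0.         260.51134182]
 [  0.         359.35823753 189.73339107]
 [  0.           0.           1.        ]] [[-0.01837111 -0.9995319  -0.02446384]
 [-0.99686727  0.02019379 -0.07647129]
 [ 0.07692951  0.02298234 -0.99677162]] [  45.07593159  551.51163344 1080.68350541]
top heel_lift 0.92 [280.2, 150.6, 306.4, 174.2] 325
top jig 0.75 [208.3, 178.1, 251.6, 242.0] 2302
top clip 0.83 [211.9, 190.8, 228.0, 221.4] 394
```

View pics/top0.png

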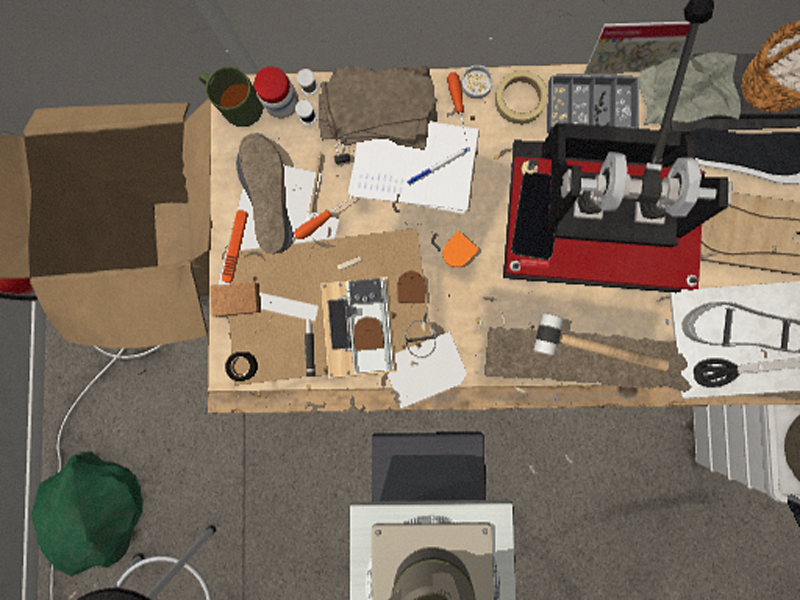

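View pics/side0.png

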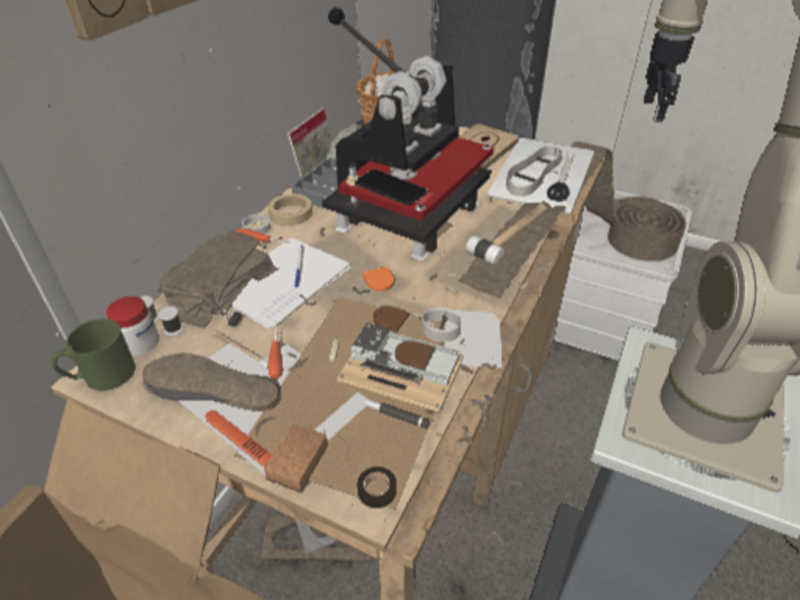

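```bash
python3 - <<'E'
import cv2,numpy as np
a=cv2.imread("pics/raw_top0.png")[165:255,190:310]
cv2.imwrite("pics/ctop.png",cv2.resize(a,None,fx=6.6,fy=6.6,interpolation=cv2.INTER_CUBIC))
a=cv2.imread("pics/raw_side0.png")[190:265,220:320]
cv2.imwrite("pics/cside.png",cv2.resize(a,None,fx=8,fy=8,interpolation=cv2.INTER_CUBIC))
E
```

```text
(no output)
```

View pics/ctop.png

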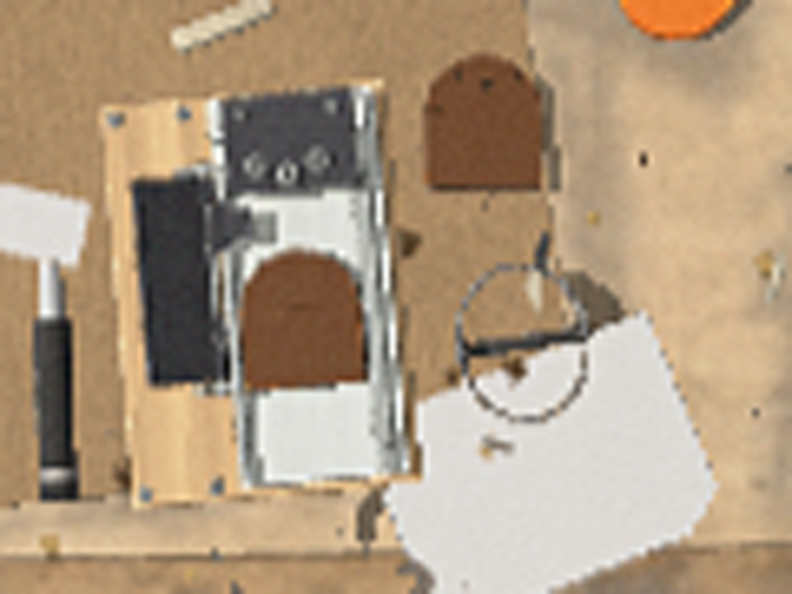

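View pics/cside.png

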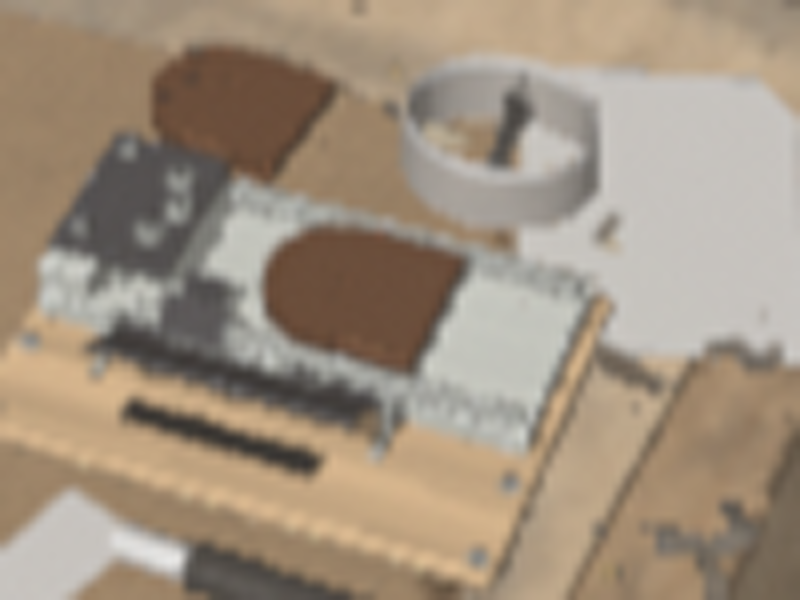

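The undrilled lift in the channel is at about (236,213) in the raw top view. The look-alikes are the drilled lift, lying on the table at (263,183), and the orange piece at (293,160). The one in the channel fits: brown, no holes, inside the jig. Next I fit the jig pose using points from both views.

```bash
cat > h.py <<'E'
import numpy as np, cv2
from scipy.optimize import least_squares
import pickle
def proj(d,X):
    c=X@np.array(d["R"]).T+d["t"]; p=c@np.array(d["mtx"]).T
    return p[:,:2]/p[:,2:]
def jw(p,P):
    P=np.asarray(P,float); c,s=np.cos(p[2]),np.sin(p[2])
    return np.c_[p[0]+c*P[:,0]-s*P[:,1],p[1]+s*P[:,0]+c*P[:,1],P[:,2]]
E
python3 - <<'E'
from h import *
from cell import vision
D={n:vision.get_image(n) for n in["side","top"]}
pickle.dump(D,open("d.pkl","wb"))
r=lambda p,s,o:(np.array(p,float)+.5)/s-.5+o
T=r([(103,107),(135,507),(418,477),(382,83), (133,183),(152,385),(243,488),(405,473)],6.6,[190,165])
PT=[(86,88,8),(-104,88,8),(-104,-48,8),(86,-48,8),(48,69,41),(-48,69,41),(-98,35,20),(-98,-43,20)]
S=r([(488,580),(607,297),(530,447),(102,352),(372,412)],8,[220,190])
PS=[(-104,88,8),(-104,-48,8),(-98,35,20),(48,69,41),(-48,69,41)]
f=lambda p:np.r_[(proj(D["top"],jw(p,PT))-T).ravel(),(proj(D["side"],jw(p,PS))-S).ravel()]
s=least_squares(f,[480,70,0.05],x_scale=[10,10,.1],loss="soft_l1")
p=s.x;print(p,np.round(f(p).reshape(-1,2),1))
for n,pp,q in(("top",PT,T),("side",PS,S)):
    g=lambda p:(proj(D[n],jw(p,pp))-q).ravel()
    print(n,least_squares(g,p,loss="soft_l1",x_scale=[10,10,.1]).x)
np.save("p.npy",p)
# lift
L=r([(243,387),(364,385),(303,248)],6.6,[190,165])
def back(d,uv,z):
    d_=np.linalg.inv(d["mtx"])@np.array([uv[0],uv[1],1]);R=np.array(d["R"]);v=R.T@d_;o=-R.T@d["t"]
    return o+v*(z-o[2])/v[2]
c,s_=np.cos(p[2]),np.sin(p[2])
def toj(X): a,b=X[0]-p[0],X[1]-p[1]; return np.round([c*a+s_*b,-s_*a+c*b],1)
for q in L: print("top lift jig",toj(back(D["top"],q,30)))
for q in r([(412,373),(467,263),(268,268)],8,[220,190]): print("side lift",toj(back(D["side"],q,30)))
# overlay
base=[(86,88,8),(-104,88,8),(-104,-48,8),(86,-48,8)]
bed=[(-98,35,20),(-98,-43,20),(82,-43,20),(82,35,20)]
tab=[(48,69,41),(-48,69,41),(-48,39,19),(48,39,19)]
plate=[(36,35,36),(36,-43,36)]
for n,o,k in(("top",(190,165),6.6),("side",(220,190),7.5)):
    im=cv2.imread(f"pics/raw_{n}0.png")[o[1]:o[1]+90,o[0]:o[0]+120]
    im=cv2.resize(im,None,fx=k,fy=k,interpolation=cv2.INTER_CUBIC)
    im=im[:600,:800].copy()
    for q,col in((base,(0,0,255)),(bed,(0,255,0)),(tab,(255,0,255)),(plate,(0,255,255))):
        u=((proj(D[n],jw(p,q))-o+.5)*k-.5).round().astype(int)
        cv2.polylines(im,[u],True,col,1)
    cv2.imwrite(f"pics/ov_{n}.png",im)
E
```

```text
[5.05552378e+02 1.15571587e+02 7.38561895e-02] [[-0.8  0. ]
 [-0.8  0.5]
 [ 0.3  1. ]
 [ 0.2 -0.4]
 [-0.1 -0.7]
 [-0.4  0.4]
 [-0.7  0.1]
 [ 0.2  0. ]
 [ 1.1 -0.5]
 [ 1.7 -0.8]
 [ 0.3 -2.1]
 [-1.7 -1.7]
 [-1.9  0.8]]
top [5.05928357e+02 1.14844070e+02 7.57375362e-02]
side [5.05038615e+02 1.19352054e+02 8.74274432e-02]
top lift jig [-51.6  27.8]
top lift jig [-55.8 -27.7]
top lift jig [ 9.4 -5.2]
side lift [-54.8  34.4]
side lift [-55.2 -20.7]
side lift [8.4 7. ]
```

View pics/ov_top.png

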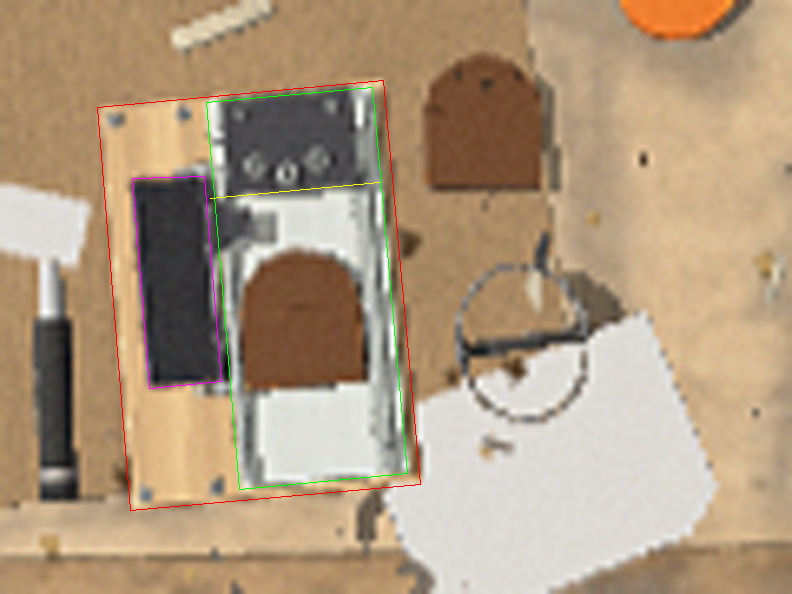

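View pics/ov_side.png

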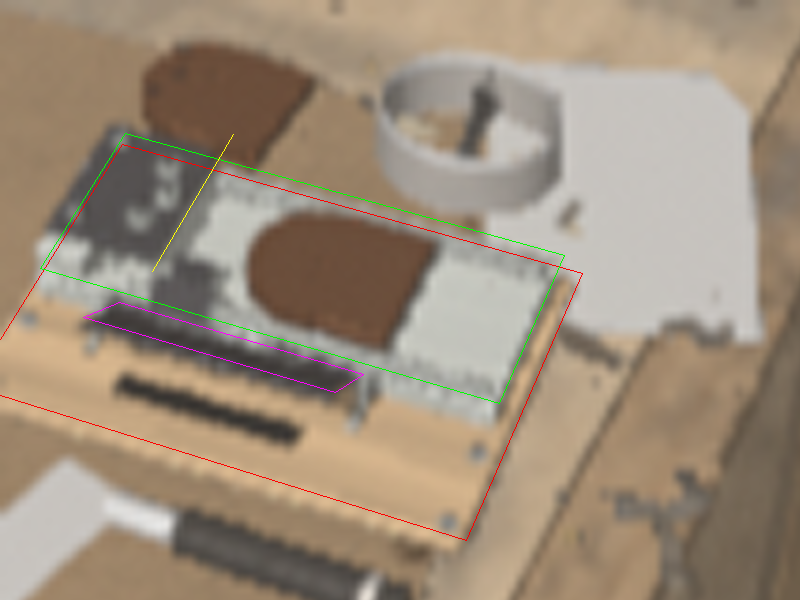

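Jig fit: origin (505.6, 115.6), yaw 0.074. The lift's rear edge is at jig x of about -54. I'll turn the hand about 0.35 clockwise relative to the jig, so the tab finger leads the pushing finger.

Call:
step_arm --pt "0 0 0" --pt "0 0 0" --pt "0 0 0" --pt "0 0 0" --pt "0 0 0" --pt "0 0 0" --twist '[0.11,0.11,0.11,0.11,0.11,0.11]' --fingers 0.7

```text
time: 1.0
ee_pos: [234.6, -579.3, 242.4]
orientation: [0.99, -0.14, 0.0, 0.0]
contact_force: [-0.5, 0.4, 0.1]
opening: 59.7
```

Call:
step_arm --pt "10 -37 0" --pt "10 -37 0" --pt "10 -37 0" --pt "10 -37 0" --pt "10 -37 0" --pt "10 -37 0" --pt "10 -37 0" --pt "10 -37 0" --pt "10 -37 0" --pt "10 -37 0" --twist '[0,0,0,0,0,0,0,0,0,0]'

```text
time: 1.83
ee_pos: [432.1, -248.7, 242.7]
orientation: [0.991, -0.137, 0.0, 0.0]
contact_force: [0.4, -0.9, 0.9]
opening: 59.9
```

Call:
step_arm --pt "-7.6 -31.6 10" --pt "-7.6 -31.6 10" --pt "-7.6 -31.6 10" --pt "-7.6 -31.6 10" --pt "-7.6 -31.6 10" --pt "-7.6 -31.6 10" --pt "-7.6 -31.6 10" --pt "-7.6 -31.6 10" --pt "-7.6 -31.6 10" --pt "-7.6 -31.6 10" --pt "-7.6 -31.6 10" --pt "-7.6 -31.6 10" --twist '[0,0,0,0,0,0,0,0,0,0,0,0]'

```text
time: 2.83
ee_pos: [446.7, 140.8, 122.2]
orientation: [0.991, -0.137, 0.001, -0.0]
contact_force: [1.2, 0.4, -0.5]
opening: 59.9
```

```bash
cat > look.py <<'E'
from h import *
import sys
from cell import monitor,vision,arm
tag=sys.argv[1]
s=monitor.sense();print(s["time"],s["ee_pos"],s["orientation"],s["contact_force"],s["opening"],arm.tip_extent)
p=np.load("p.npy")
for n,o,k in(("top",(190,165),6.6),("side",(205,170),6.6)):
    d=vision.get_image(n); im=d["image"][o[1]:o[1]+90,o[0]:o[0]+120,::-1]
    cv2.imwrite(f"pics/{n}{tag}.png",cv2.resize(im,None,fx=k,fy=k,interpolation=cv2.INTER_CUBIC))
    cv2.imwrite(f"pics/raw{n}{tag}.png",d["image"][:,:,::-1])
E
python3 look.py 1
```

```text
2.8333 [446.67263302 140.84775549 122.19296461] [ 9.90527946e-01 -1.37310231e-01  5.34423821e-04 -5.57548984e-05] [ 1.22146259  0.39227461 -0.50246438] 59.92186056917374 11.0
```

View pics/top1.png

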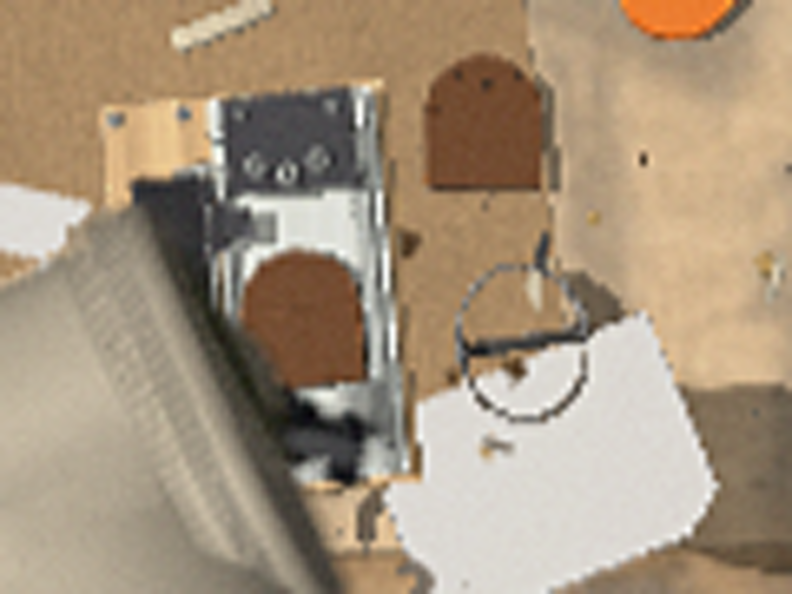

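View pics/side1.png

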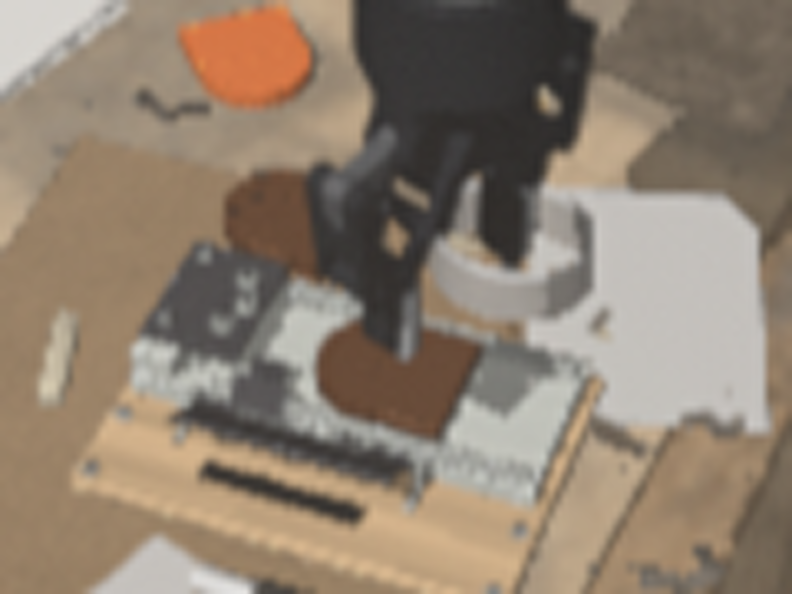

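```bash
cat > ov.py <<'E'
from h import *
import sys
from cell import monitor
tag=sys.argv[1]; D=pickle.load(open("d.pkl","rb"));p=np.load("p.npy")
from scipy.spatial.transform import Rotation as Ro
s=monitor.sense();R=Ro.from_quat(s["orientation"]).as_matrix();h=s["opening"]/2
c,s_=np.cos(p[2]),np.sin(p[2])
n,o,k="side",(205,170),6.6
im=cv2.imread(f"pics/{n}{tag}.png")
for sg in(-1,1):
    for ext,col in((11,(0,0,255)),(-2,(255,0,0))):
        P=np.array([[11,sg*h,ext],[-11,sg*h,ext],[-11,sg*(h+14),ext],[11,sg*(h+14),ext]])@R.T+s["ee_pos"]
        a=P[:,:2]-p[:2];
        if ext==11: print(sg,np.round(np.c_[c*a[:,0]+s_*a[:,1],-s_*a[:,0]+c*a[:,1],P[:,2]],1).tolist())
        u=((proj(D[n],P)-o+.5)*k-.5).round().astype(int); cv2.polylines(im,[u],True,col,1)
cv2.imwrite(f"pics/ovs{tag}.png",im)
E
python3 ov.py 1
```

```text
-1 [[-37.4, 57.7, 110.5], [-58.2, 65.1, 110.5], [-53.5, 78.3, 110.5], [-32.7, 70.9, 110.5]]
1 [[-57.5, 1.4, 110.4], [-78.2, 8.8, 110.4], [-82.9, -4.4, 110.4], [-62.2, -11.8, 110.3]]
```

View pics/ovs1.png

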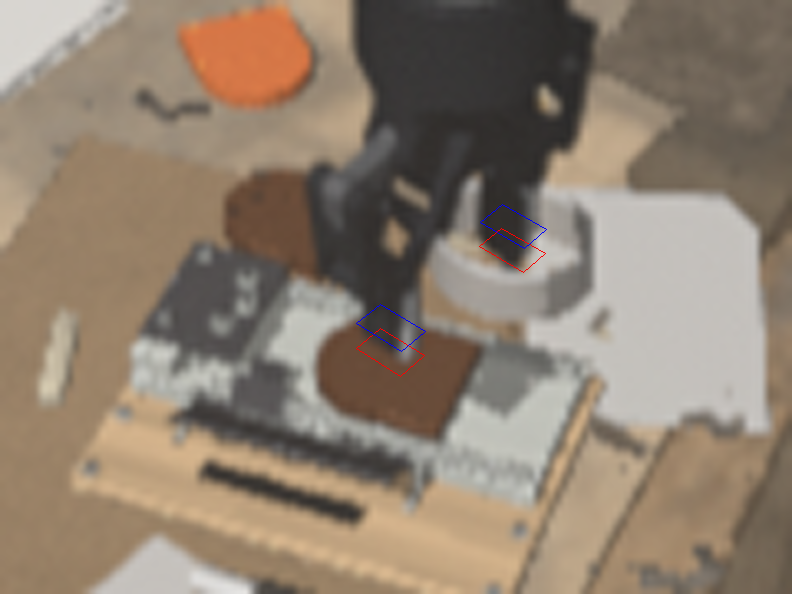

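Call:
step_arm --pt "0 0 20" --pt "0 0 20" --pt "0 0 15" --pt "0 0 5" --pt "0 0 0" --twist '[0.1,0,0,0,0]'

```text
time: 3.35
ee_pos: [446.0, 138.8, 61.5]
orientation: [0.982, -0.187, -0.001, 0.0]
contact_force: [0.4, 0.5, -0.6]
opening: 59.4
```

```bash
python3 look.py 2; python3 ov.py 2
```

```text
3.35 [446.0326547  138.79690357  61.49065137] [ 9.82438740e-01 -1.86582677e-01 -9.24797755e-04  4.13884073e-04] [ 0.37773159  0.53846679 -0.63991904] 59.447103068109186 11.0
-1 [[-33.5, 50.3, 52.1], [-53.3, 59.8, 52.1], [-47.2, 72.4, 52.1], [-27.4, 62.9, 52.1]]
1 [[-59.6, -3.9, 52.1], [-79.4, 5.7, 52.0], [-85.5, -6.9, 52.0], [-65.7, -16.5, 52.1]]
```

View pics/ovs2.png

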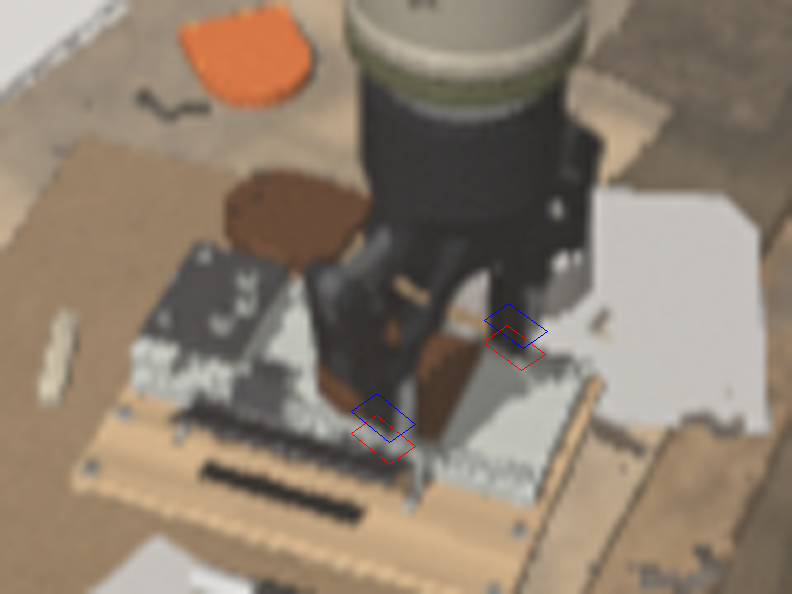

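View pics/top2.png

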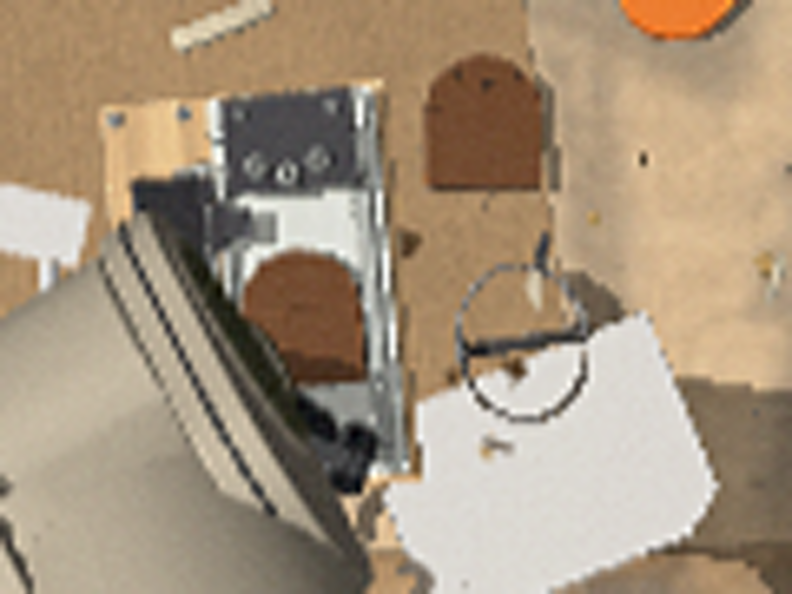

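Call:
step_arm --pt "-2.6 -5.4 0" --pt "0 0 4" --pt "0 0 4" --pt "0 0 0" --twist '[0,0,0,0]'

```text
time: 3.78
ee_pos: [446.0, 145.2, 53.8]
orientation: [0.982, -0.186, -0.0, 0.0]
contact_force: [-0.2, 0.1, 0.1]
opening: 59.8
```

Call:
step_arm --pt "0 0 4" --pt "0 0 0" --twist '[0,0]'

```text
time: 3.95
ee_pos: [446.0, 145.0, 49.7]
orientation: [0.982, -0.187, -0.0, 0.0]
contact_force: [-0.1, -0.6, 0.0]
opening: 59.8
```

Call:
step_arm --pt "0 0 4" --pt "0 0 0" --twist '[0,0]'

```text
time: 4.12
ee_pos: [446.2, 145.1, 45.8]
orientation: [0.982, -0.187, -0.0, 0.0]
contact_force: [1.1, -1.2, 0.8]
opening: 60.1
```

Call:
step_arm --pt "0 0 3" --pt "0 0 0" --twist '[0,0]'

```text
time: 4.28
ee_pos: [446.4, 145.2, 43.1]
orientation: [0.982, -0.187, 0.0, 0.0]
contact_force: [0.0, -1.3, 3.2]
opening: 59.8
```

Call:
step_arm --pt "0 0 3" --pt "0 0 0" --twist '[0,0]'

```text
time: 4.45
ee_pos: [446.4, 145.3, 40.1]
orientation: [0.982, -0.187, 0.0, -0.0]
contact_force: [1.0, -1.2, 3.5]
opening: 59.6
```

```bash
python3 look.py 3; python3 ov.py 3
```

```text
4.45 [446.37556047 145.31633484  40.115818  ] [ 9.82453364e-01 -1.86508358e-01  1.38197855e-04 -4.35317728e-05] [ 1.00427306 -1.23848964  3.54673256] 59.64789422345542 11.0
-1 [[-33.9, 55.9, 29.4], [-53.7, 65.5, 29.4], [-47.7, 78.1, 29.4], [-27.9, 68.6, 29.4]]
1 [[-59.8, 2.4, 29.4], [-79.6, 11.9, 29.4], [-85.7, -0.7, 29.4], [-65.8, -10.2, 29.4]]
```

View pics/ovs3.png

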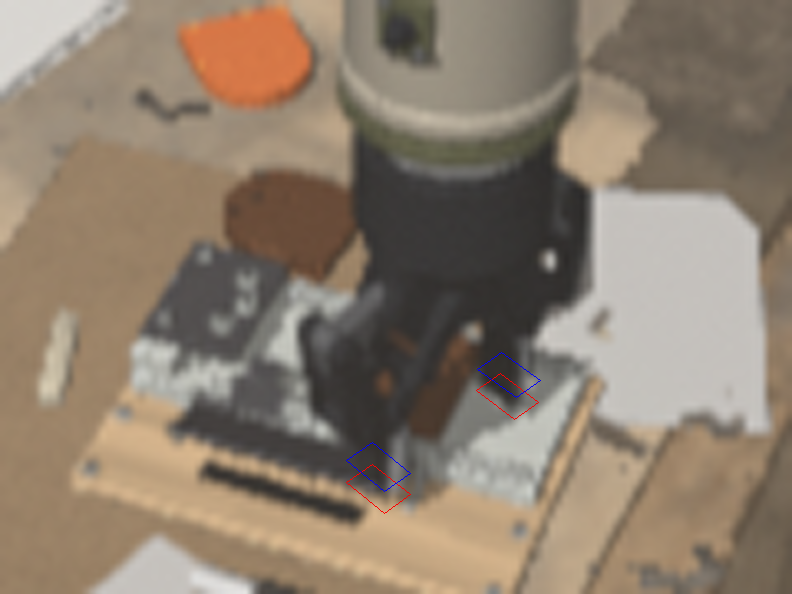

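View pics/top3.png

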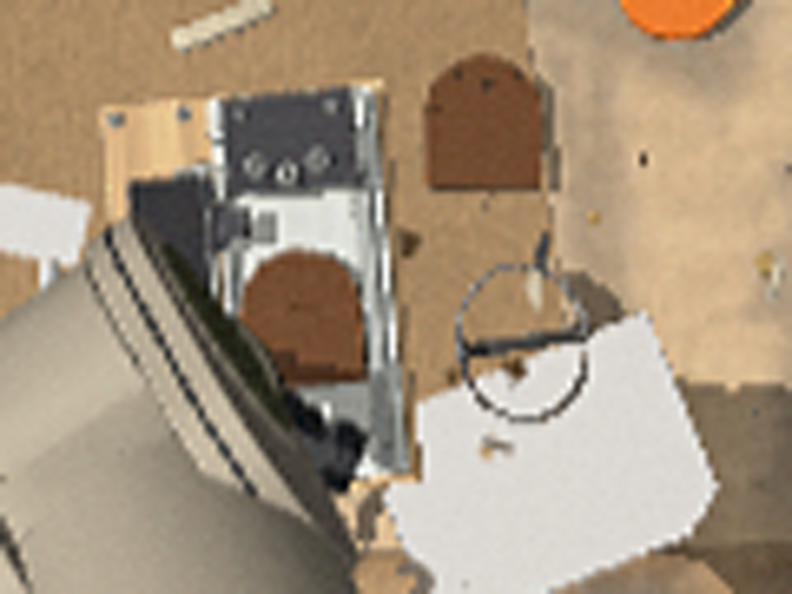

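Call:
step_arm --pt "0 0 4" --pt "0 0 0" --twist '[0,0]'

```text
time: 4.72
ee_pos: [446.4, 145.4, 36.2]
orientation: [0.982, -0.187, 0.0, -0.0]
contact_force: [0.4, -0.5, 5.0]
opening: 59.9
```

Call:
step_arm --pt "0 0 4" --pt "0 0 0" --twist '[0,0]'

```text
time: 4.88
ee_pos: [446.5, 145.6, 32.3]
orientation: [0.982, -0.186, 0.0, -0.0]
contact_force: [0.3, 0.7, 6.0]
opening: 60.1
```

```bash
python3 look.py 4; python3 ov.py 4
```

```text
4.8833 [446.48212745 145.58567785  32.3056653 ] [ 9.82467409e-01 -1.86434086e-01  2.40889825e-04 -2.53405936e-04] [0.32251725 0.68553128 6.02706703] 60.05459596043635 11.0
-1 [[-33.8, 56.2, 21.6], [-53.6, 65.7, 21.6], [-47.6, 78.3, 21.6], [-27.7, 68.8, 21.6]]
1 [[-59.6, 2.7, 21.6], [-79.4, 12.2, 21.6], [-85.5, -0.4, 21.6], [-65.7, -9.9, 21.6]]
```

View pics/side4.png

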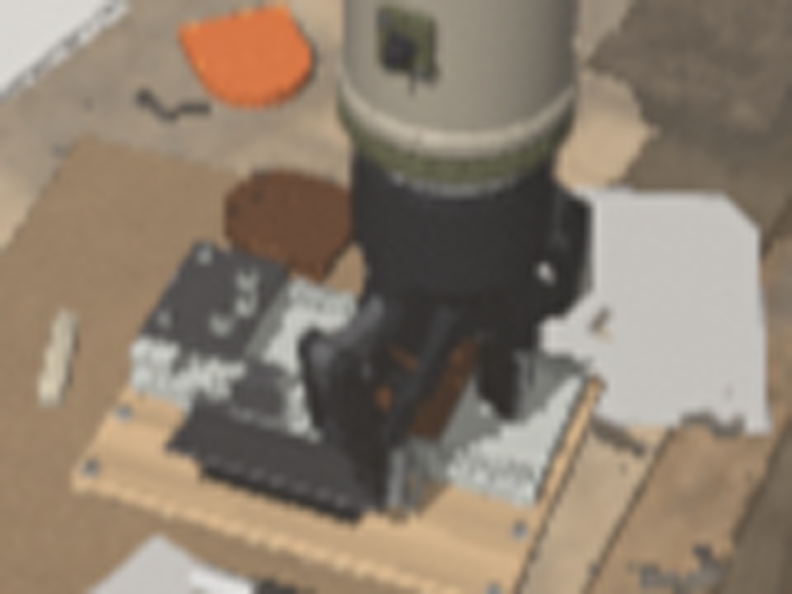

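View pics/top4.png

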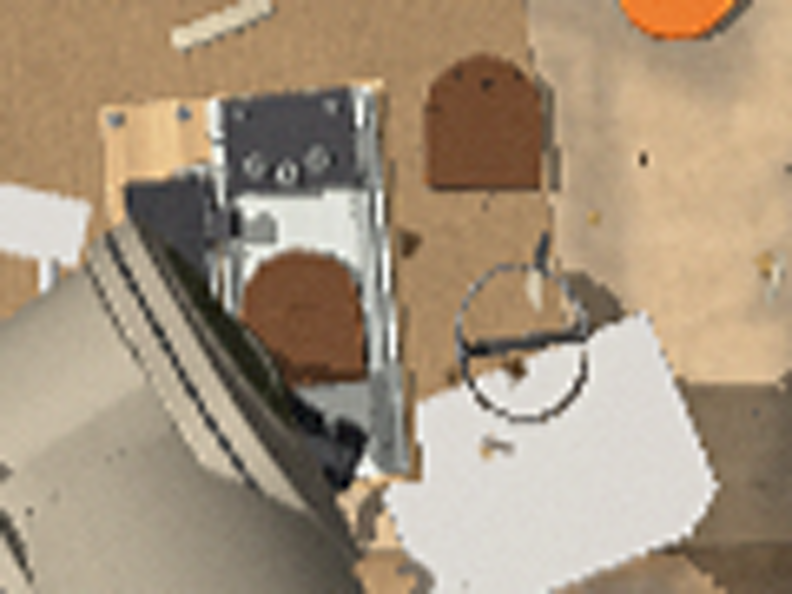

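Call:
step_arm --pt "0 0 3" --pt "0 0 0" --pt "0 0 0" --twist '[0,0,0]'

```text
time: 5.23
ee_pos: [446.6, 145.7, 29.7]
orientation: [0.982, -0.186, 0.0, -0.0]
contact_force: [0.4, 0.2, 6.1]
opening: 59.7
```

```bash
python3 look.py 5; python3 - <<'E'
from h import *
a=cv2.imread("pics/rawside5.png")[205:255,225:300]
cv2.imwrite("pics/z5.png",cv2.resize(a,None,fx=10.6,fy=10.6,interpolation=cv2.INTER_CUBIC))
E
```

```text
5.2333 [446.6099086  145.73781073  29.72784048] [ 9.82481565e-01 -1.86359143e-01  3.65978885e-04 -3.32752750e-04] [0.39495166 0.24474549 6.13749512] 59.698176585601736 11.0
```

View pics/z5.png

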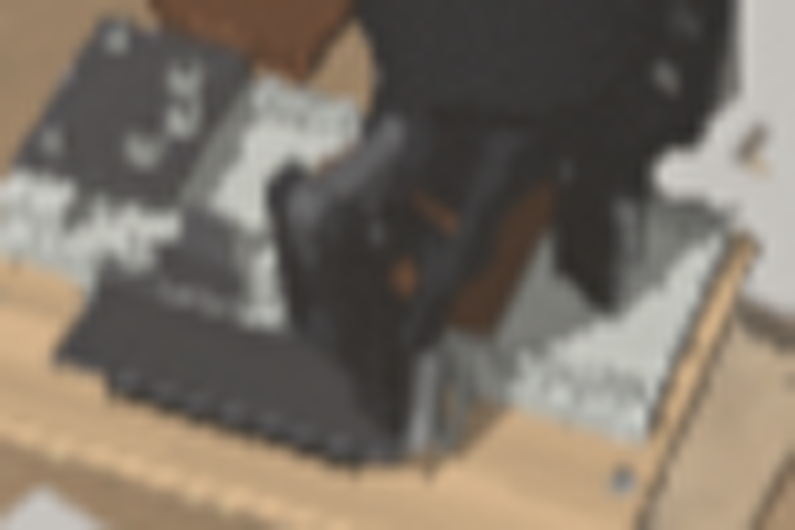

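Call:
step_arm --pt "0.9 -0.4 1" --pt "3.6 -1.7 0" --pt "3.6 -1.7 0" --pt "0 0 0" --twist '[0,0,0,0]'

```text
time: 5.67
ee_pos: [455.3, 145.9, 28.5]
orientation: [0.982, -0.186, -0.0, 0.0]
contact_force: [-1.3, -0.9, 5.6]
opening: 59.8
```

Call:
step_arm --pt "3.6 -1.7 0" --pt "3.6 -1.7 0" --pt "3.6 -1.7 0" --pt "0 0 0" --twist '[0,0,0,0]'

```text
time: 6.0
ee_pos: [467.3, 146.6, 28.5]
orientation: [0.982, -0.187, -0.0, 0.0]
contact_force: [-1.5, -1.4, 6.1]
opening: 59.3
```

```bash
python3 look.py 6; python3 ov.py 6
```

```text
6.0 [467.3109118  146.57825781  28.47560436] [ 9.82450015e-01 -1.86525896e-01 -1.81629827e-04  1.60811911e-04] [-1.46111653 -1.37950836  6.07757185] 59.28891165260201 11.0
-1 [[-13.0, 55.8, 17.6], [-32.8, 65.3, 17.6], [-26.7, 78.0, 17.6], [-6.9, 68.4, 17.6]]
1 [[-38.9, 2.1, 17.6], [-58.7, 11.7, 17.6], [-64.8, -0.9, 17.6], [-44.9, -10.5, 17.6]]
```

View pics/side6.png

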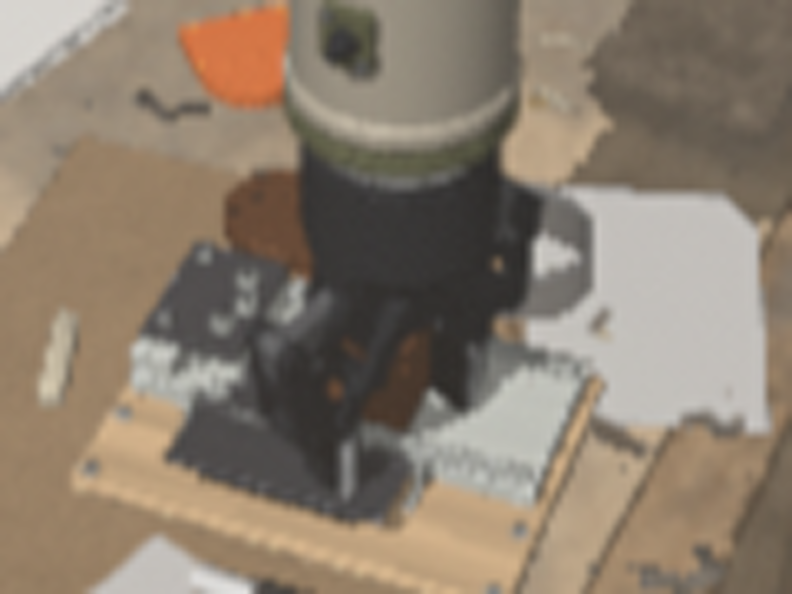

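View pics/top6.png

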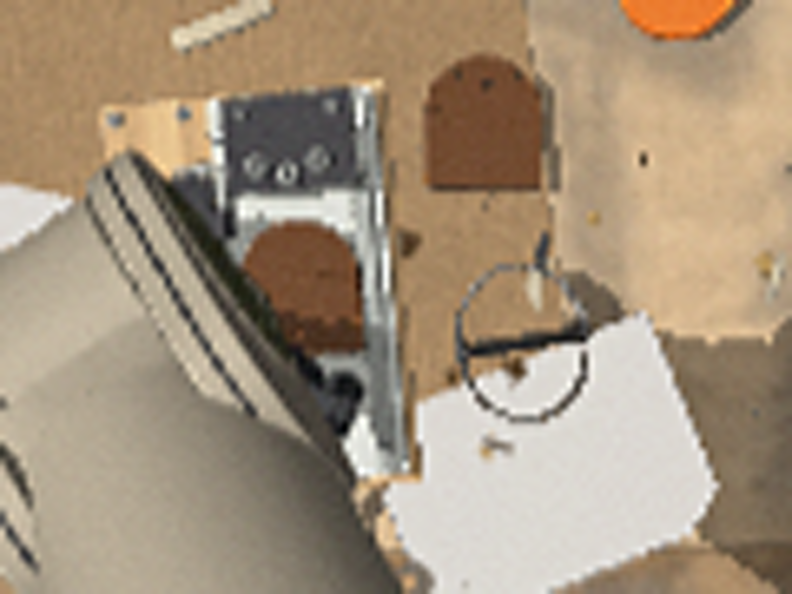

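Call:
step_arm --pt "3.6 -1.7 0" --pt "3.6 -1.7 0" --pt "3.6 -1.7 0" --pt "3.6 -1.7 0" --pt "3.6 -1.7 0" --pt "0 0 0" --twist '[0,0,0,0,0,0]'

```text
time: 6.6
ee_pos: [487.2, 147.9, 28.5]
orientation: [0.982, -0.187, -0.0, 0.0]
contact_force: [-0.3, -0.3, 5.3]
opening: 59.7
```

```bash
python3 look.py 7; python3 ov.py 7
```

```text
6.6 [487.22177211 147.93533985  28.52539079] [ 9.82446217e-01 -1.86545969e-01 -1.41898801e-04  1.08891226e-04] [-0.31887986 -0.30520216  5.33157796] 59.659516644582354 11.0
-1 [[7.0, 55.7, 17.6], [-12.8, 65.2, 17.6], [-6.8, 77.9, 17.6], [13.1, 68.3, 17.6]]
1 [[-18.9, 1.9, 17.6], [-38.8, 11.5, 17.6], [-44.8, -1.1, 17.6], [-25.0, -10.7, 17.6]]
```

View pics/side7.png

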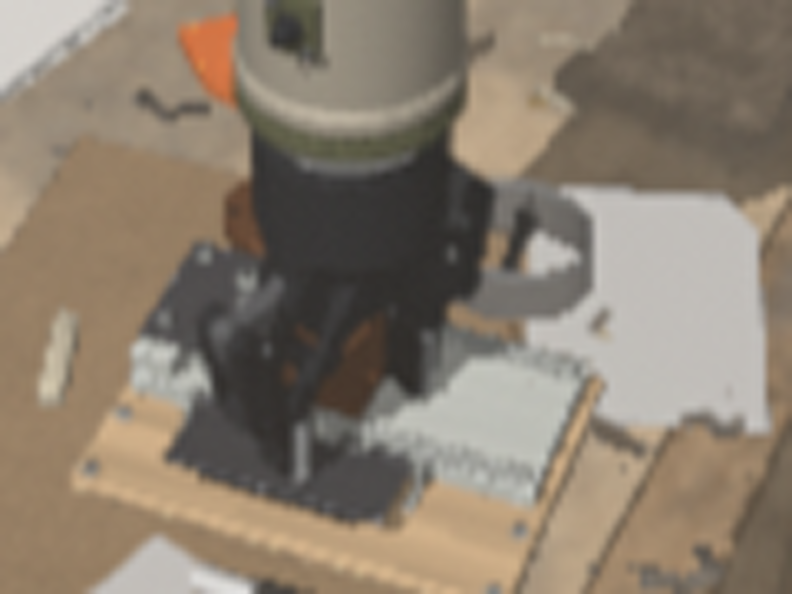

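View pics/top7.png

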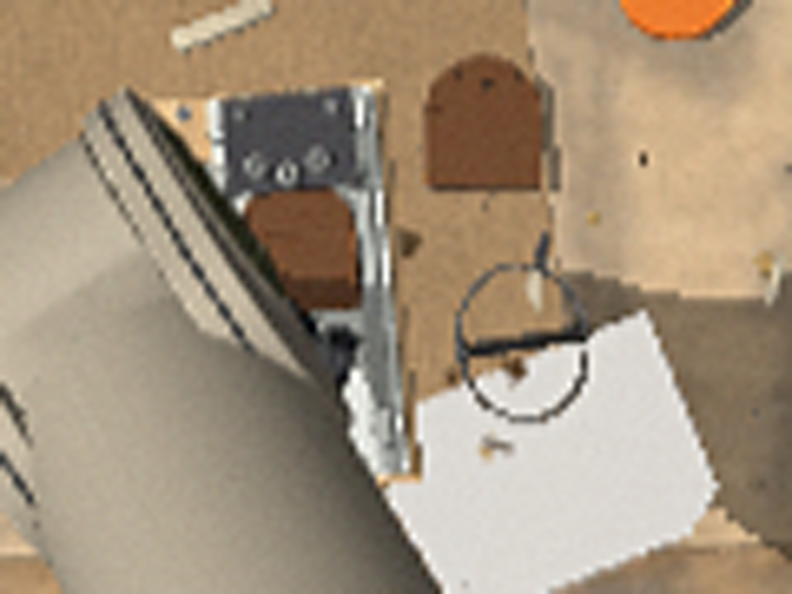

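Call:
step_arm --pt "3.6 -1.7 0" --pt "3.6 -1.7 0" --pt "0 0 0" --twist '[0,0,0]'

```text
time: 6.95
ee_pos: [495.1, 148.4, 28.6]
orientation: [0.982, -0.187, -0.0, 0.0]
contact_force: [-1.1, -1.2, 6.0]
opening: 59.5
```

Call:
step_arm --pt "1.8 -0.9 0" --pt "0 0 0" --twist '[0,0]'

```text
time: 7.12
ee_pos: [496.8, 148.6, 28.5]
orientation: [0.982, -0.186, -0.0, 0.0]
contact_force: [-1.3, -1.6, 7.0]
opening: 59.9
```

Call:
step_arm --pt "1.4 -0.7 0" --pt "0 0 0" --twist '[0,0]'

```text
time: 7.28
ee_pos: [498.2, 148.7, 28.5]
orientation: [0.982, -0.186, -0.0, 0.0]
contact_force: [-2.1, -0.7, 6.8]
opening: 59.8
```

Call:
step_arm --pt "1.4 -0.7 0" --pt "0 0 0" --twist '[0,0]'

```text
time: 7.45
ee_pos: [499.7, 148.9, 28.4]
orientation: [0.982, -0.186, -0.0, 0.0]
contact_force: [-2.7, -1.8, 5.6]
opening: 60.0
```

Call:
step_arm --pt "0.9 -0.4 0" --pt "0 0 0" --twist '[0,0]'

```text
time: 7.62
ee_pos: [500.7, 148.9, 28.5]
orientation: [0.982, -0.186, -0.0, 0.0]
contact_force: [-2.7, -1.7, 6.1]
opening: 59.9
```

Call:
step_arm --pt "0.9 -0.4 0" --pt "0 0 0" --twist '[0,0]'

```text
time: 7.78
ee_pos: [501.4, 149.0, 28.4]
orientation: [0.982, -0.186, -0.001, 0.0]
contact_force: [-2.4, -0.9, 6.8]
opening: 59.8
```

No stop yet (Fx about -2.5, the same as sliding friction). I'll look before pushing on.

```bash
python3 look.py 8; python3 ov.py 8
```

```text
7.7833 [501.35917956 148.96873231  28.3825861 ] [ 9.82468163e-01 -1.86428965e-01 -6.40550261e-04  3.74311221e-04] [-2.3831569  -0.93397531  6.82652361] 59.75123813452038 11.0
-1 [[21.1, 55.7, 17.4], [1.3, 65.3, 17.4], [7.4, 77.9, 17.4], [27.2, 68.4, 17.3]]
1 [[-4.8, 2.0, 17.4], [-24.6, 11.5, 17.4], [-30.7, -1.1, 17.4], [-10.9, -10.6, 17.4]]
```

View pics/top8.png

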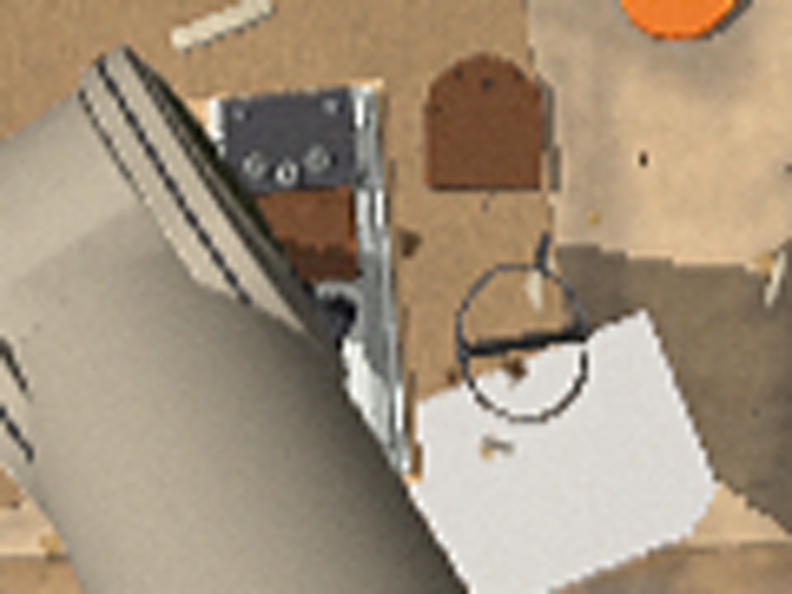

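View pics/side8.png

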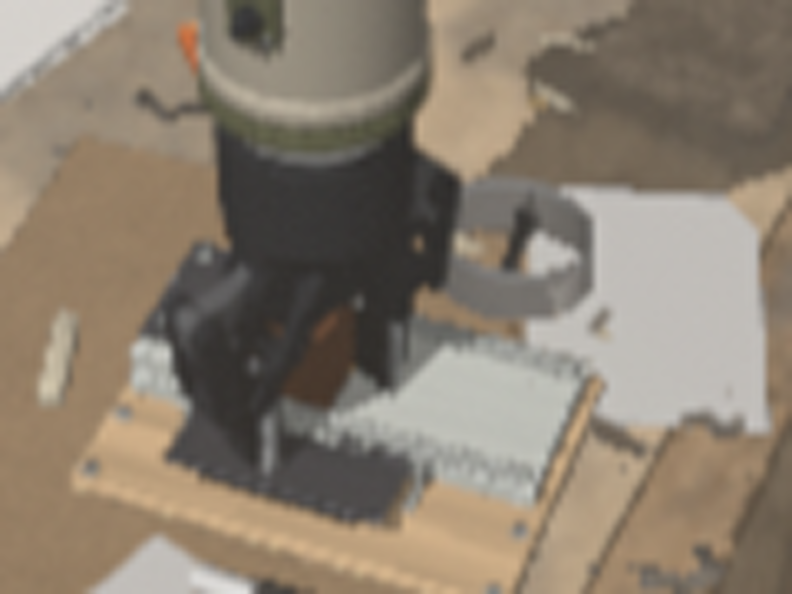

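Call:
step_arm --pt "0.9 -0.4 0" --pt "0 0 0" --twist '[0,0]'

```text
time: 8.05
ee_pos: [501.7, 149.1, 28.2]
orientation: [0.982, -0.186, -0.001, 0.001]
contact_force: [-6.9, -1.0, 8.8]
opening: 60.1
```

Call:
step_arm --pt "0.9 -0.4 0" --pt "0 0 0" --pt "0 0 0" --twist '[0,0,0]'

```text
time: 8.3
ee_pos: [502.0, 149.1, 28.1]
orientation: [0.982, -0.186, -0.002, 0.001]
contact_force: [-8.5, -0.3, 9.2]
opening: 59.9
```

```bash
python3 - <<'E'
from h import *
from cell import vision
p=np.load("p.npy")
d=vision.get_image("top"); im=d["image"][185:225,215:255,::-1].astype(np.uint8)
k=15;im=cv2.resize(im,None,fx=k,fy=k,interpolation=cv2.INTER_CUBIC)
for x in (-6,-3.5,-8.5):
    u=((proj(d,jw(p,[(x,-28,30),(x,28,30)]))-[215,185]+.5)*k-.5).round().astype(int); cv2.polylines(im,[u],False,(0,255,255) if x==-6 else (255,255,0),1)
cv2.imwrite("pics/z9.png",im)
E
```

```text
(no output)
```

View pics/z9.png

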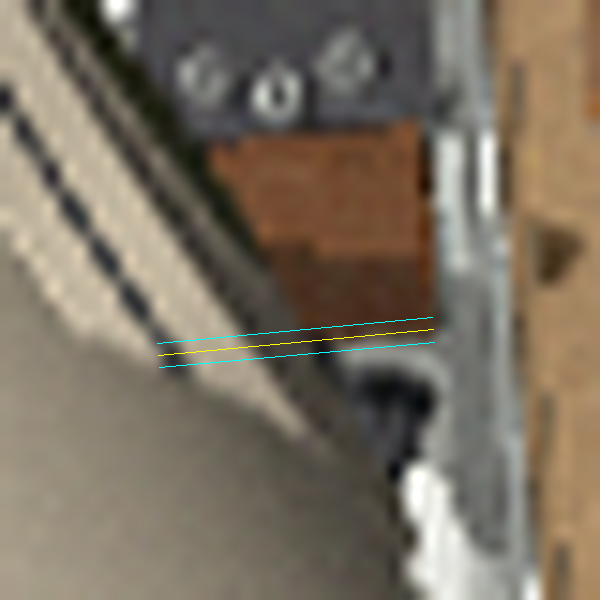

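Call:
step_arm --pt "-1.8 0.9 0" --pt "-2.7 1.3 0" --pt "0 0 0" --twist '[0,0,0]'

```text
time: 8.6
ee_pos: [499.7, 148.8, 29.1]
orientation: [0.982, -0.187, 0.001, -0.0]
contact_force: [1.0, 0.3, 6.4]
opening: 59.9
```

Call:
step_arm --pt "0 0 -3" --pt "0 0 -4" --pt "0 0 -5" --pt "0 0 -6" --pt "0 0 -10" --pt "0 0 -20" --pt "0 0 -30" --pt "0 0 -30" --pt "-20 0 -30" --pt "-30 0 -20" --pt "-30 0 0" --pt "0 0 0" --twist '[0,0,0,0,0,0,0,0,0,0,0,0]'

```text
time: 9.6
ee_pos: [420.7, 181.3, 188.1]
orientation: [0.983, -0.184, 0.001, -0.0]
contact_force: [-0.0, 0.7, -0.4]
opening: 59.8
```

```bash
python3 look.py 10;python3 - <<'E'
from h import *
p=np.load("p.npy");D=pickle.load(open("d.pkl","rb"))
im=cv2.imread("pics/rawtop10.png")[180:230,205:265]
k=12;im=cv2.resize(im,None,fx=k,fy=k,interpolation=cv2.INTER_CUBIC)
u=((proj(D["top"],jw(p,[(-6,-28,30),(-6,28,30)]))-[205,180]+.5)*k-.5).round().astype(int); cv2.polylines(im,[u],False,(0,255,255),1)
cv2.imwrite("pics/z10.png",im)
E
```

```text
9.6 [420.69217774 181.26385188 188.06204896] [ 9.82962664e-01 -1.83803656e-01  7.85079676e-04 -4.21410411e-05] [-0.04969026  0.7158599  -0.41128238] 59.77765816947017 11.0
```

View pics/z10.png

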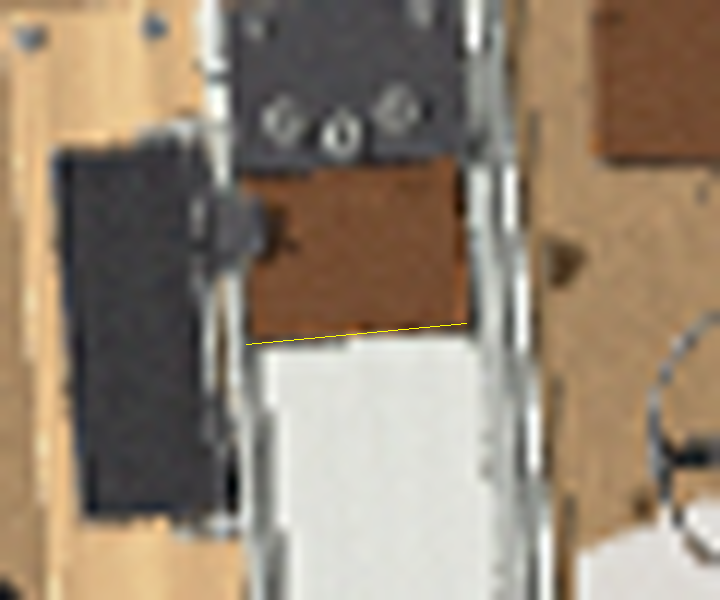

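View pics/side10.png

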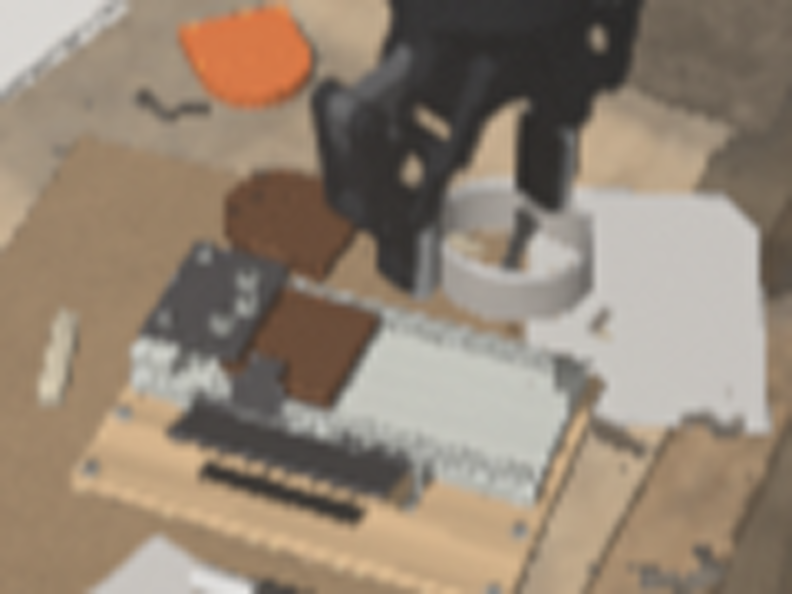

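Looks home and clamped. One sub-pixel check of the rear edge before handing in.

```bash
python3 - <<'E'
from h import *
p=np.load("p.npy");D=pickle.load(open("d.pkl","rb"))
from scipy.ndimage import map_coordinates
def meas(n,f,xs,ys):
    g=cv2.imread(f).astype(float)[:,:,0] # blue: brown low, bed high
    for y in ys:
        u=proj(D[n],jw(p,np.c_[xs,np.full_like(xs,y),np.full_like(xs,30.)]))
        v=map_coordinates(g,[u[:,1],u[:,0]],order=1)
        lo,hi=np.percentile(v,10),np.percentile(v,90);m=(lo+hi)/2
        i=np.where((v[:-1]>m)&(v[1:]<=m))[0]
        print(n,y,np.round(xs[i],1),round(lo),round(hi))
meas("top","pics/raw_top0.png",np.arange(-75,-35,.25),[-20,-10,0,10,20])
meas("top","pics/rawtop10.png",np.arange(-30,6,.25),[-20,-10,0,10,20])
meas("side","pics/raw_side0.png",np.arange(-75,-35,.25),[-10,0,10,20])
meas("side","pics/rawside10.png",np.arange(-30,6,.25),[-10,0,10,20])
E
```

```text
top -20 [-54.2] 49 221
top -10 [-55.8] 50 220
top 0 [-55.] 50 220
top 10 [-54.2] 50 218
top 20 [-55.2] 51 225
top -20 [-8.2] 49 219
top -10 [-7.5] 50 220
top 0 [-6.8] 49 219
top 10 [-8.2] 49 218
top 20 [-7.5] 49 223
side -10 [-56.8] 59 192
side 0 [-56.8] 59 190
side 10 [-56.] 59 190
side 20 [-56.8] 59 188
side -10 [-10.2] 58 191
side 0 [-9.8] 57 190
side 10 [-9.5] 58 188
side 20 [-9.5] 57 189
```

The two cameras put the rear edge at -7.6 and -9.8 against an ideal -6, so I'll measure it relative to the bed's near edge to cancel pose error.

```bash
python3 - <<'E'
from h import *
p=np.load("p.npy");D=pickle.load(open("d.pkl","rb"))
from scipy.ndimage import map_coordinates
def prof(n,f,xs,y,z,ch=0):
    g=cv2.imread(f).astype(float)[:,:,ch]
    u=proj(D[n],jw(p,np.c_[xs,np.full_like(xs,y),np.full_like(xs,z)]))
    return map_coordinates(g,[u[:,1],u[:,0]],order=1)
for n in("top","side"):
    f=f"pics/raw_{n}0.png"
    for y in(-20,-10,0,10,20):
        xs=np.arange(-116,-80,3.);print(n,"bed near z20",y,np.round(prof(n,f,xs,y,20)).astype(int).tolist())
    for y in(-25,-15,-5,5):
        xs=np.arange(20,50,3.);print(n,"plate near",y,np.round(prof(n,f,xs,y,34)).astype(int).tolist())
print("camera pos",[-(np.array(D[n]["R"]).T@D[n]["t"]) for n in D])
E
```

```text
top bed near z20 -20 [77, 89, 120, 149, 147, 132, 135, 228, 220, 220, 216, 219]
top bed near z20 -10 [141, 145, 145, 131, 95, 129, 144, 205, 222, 219, 218, 219]
top bed near z20 0 [139, 134, 134, 132, 116, 128, 172, 204, 218, 218, 217, 217]
top bed near z20 10 [141, 138, 136, 134, 129, 114, 148, 229, 213, 215, 216, 217]
top bed near z20 20 [142, 144, 147, 144, 137, 130, 137, 214, 226, 224, 223, 222]
top plate near -25 [218, 221, 220, 223, 212, 133, 83, 76, 73, 71]
top plate near -15 [217, 216, 217, 209, 157, 109, 86, 84, 103, 113]
top plate near -5 [212, 214, 215, 213, 181, 113, 84, 93, 122, 126]
top plate near 5 [198, 188, 190, 223, 207, 123, 66, 78, 68, 54]
side bed near z20 -20 [190, 191, 190, 155, 122, 108, 119, 170, 189, 189, 189, 189]
side bed near z20 -10 [149, 142, 132, 120, 128, 114, 118, 171, 187, 188, 188, 188]
side bed near z20 0 [94, 102, 114, 105, 128, 120, 121, 176, 188, 189, 187, 188]
side bed near z20 10 [140, 139, 134, 105, 121, 105, 114, 175, 188, 187, 187, 187]
side bed near z20 20 [133, 132, 129, 101, 127, 130, 124, 186, 190, 188, 188, 188]
side plate near -25 [134, 132, 134, 141, 136, 103, 79, 78, 81, 85]
side plate near -15 [161, 160, 159, 153, 129, 109, 86, 78, 80, 106]
side plate near -5 [190, 190, 187, 165, 128, 114, 92, 82, 120, 128]
side plate near 5 [188, 188, 173, 139, 120, 114, 94, 83, 86, 97]
camera pos [array([180.390419  , 787.4823321 , 803.17399493]), array([ 467.47554121,    9.08108381, 1120.47218286])]
```

```bash
python3 - <<'E'
from h import *
a=cv2.imread("pics/rawside10.png")[205:255,222:302]
cv2.imwrite("pics/z11.png",cv2.resize(a,None,fx=10,fy=10,interpolation=cv2.INTER_CUBIC))
E
```

```text
(no output)
```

View pics/z11.png

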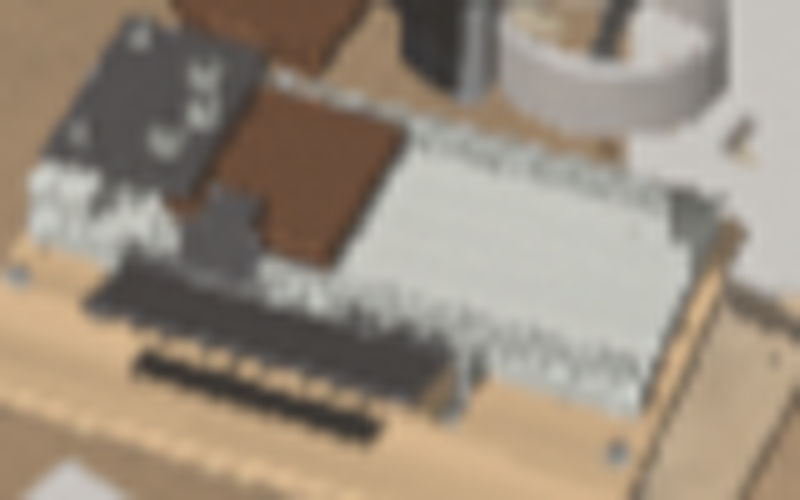

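```bash
python3 - <<'E'
from cell import arm,monitor
print(monitor.sense()["contact_force"]); print(arm.hand_in())
E
```

```text
[ 0.80965899 -0.78457241  0.12516356]
the job is handed in; nothing more can be done
None
```

The heel lift is loaded against the pins with the clip shut on it, and the job is handed in; hand-in reported no verdict. The arm had finished moving by 9.6 s of the 32 s allowed.

**What I did:** I turned the hand about 0.45 rad clockwise relative to the jig so the tab finger led. I pressed the tab down with about 6 N and pushed the lift along the channel with the other fingertip. It then stalled: 2 mm commanded gave only about 0.6 mm of travel, and the push force rose from about 2.5 N to 8.5 N. With the tab still held, I backed the pushing finger off about 4 mm, let the clip close, and moved the hand up and clear.

**Last checks:**
- **Clip:** the pictures show the lift flat, under the closed jaw and the bush plate. I could not read the clip's hinge angle or the jaw force directly.
- **Hand:** it is clear, with contact force about zero.
- **Bystanders:** the ones in the last close-up pictures look unmoved. The mallet, tape and sanding block were outside those crops.
- **Disagreement on seating:** raw readings put the rear edge at about -7.6 mm (top camera) and -9.8 mm (side camera), against an ideal of -6 mm. The side reading includes the lift's visible rear face, about 4 mm. Measured against the plate and bed edges, the result agrees with home only to within about 2 to 3 mm, against a 2.5 mm tolerance. I relied on the force stall as proof of seating.

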